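# Cull the short dowel with tongs and hold it up

## Task

The dowels on the drying board are still tacky with varnish, and one of them was cut too short. Take the sprung tongs off their stand, pinch the short dowel in their jaws without touching any dowel with the gripper itself, lift it out and finish holding it up, still, clear of everything and well above the board (dowel at least 12 cm above the bench). Leave the other dowels standing in their recesses and don't shove the things round about; do not put the tongs down at the end.

Things in the scene. Friction and masses are not known exactly. Their poses are not given: they have to be found in the camera images.
- tongs_grip (a point): where to grip the tongs: midway between their two blue thumb pads (22 mm wide, 26 mm high). z up, y the closing direction of pads and jaws, x along the steel ears. Open, 56 mm over the pads' lower edges, 47 over the upper (arms splay 0.17 rad each), 44 mm closed on a 20 mm dowel, pad faces then upright. A steel cap 32 mm wide in y lies 26 to 32 mm above this point.
- tongs_tip (a point): point midway between the jaws, 96 mm straight below tongs_grip, same axes. Flat rubber-lined jaws 18 mm wide (x), 26 mm high, their lower ends 13 mm below this point closed, 11 mm open. Open gap 56 mm at their top to 65 mm at their ends, 77 mm over the outside; closes to nothing.
- tongs_left (a joint): angle of the +y arm, rad: 0 open, about 0.17 with a 20 mm dowel in the jaws, 0.245 jaws touching. A preloaded spring holds it open: the pads do not give below about 6 N a side, so a 3 to 5 N grip (or closing only to about 53 mm) carries the tongs open; about 13 N closes them on a dowel, 25 to 40 N pinches it firmly.
- tongs_right (a joint): the same for the -y arm
- tongs: the sprung tongs, steel with blue pads, about 90 g, hanging upright, jaws down, on the stand; origin on the axis at the underside of the 76 mm long ears, 26 mm above tongs_grip; same axes
- stand: fixed tongs stand: dark wood base 110 x 80 x 12 mm, two aluminium posts 12 x 27 mm, centres 32 mm either side along its x. The ears lie in notches on the posts, 155 mm above the bench, lips to 160 mm; lift the tongs straight up 150 mm before going sideways so that the jaws (ends 22 mm above the bench) clear the posts. Origin under the base, axes as the tongs'.
- board: fixed plywood drying board 62 (x) x 210 (y) x 14 mm; origin under its centre. Four recesses in a row along its y at -75, -25, 25, 75 mm, 24 mm wide and 6 mm deep (dowel feet at 8 mm above the bench).
- dowel_1_center (a point): centre, half-way up, of one of the four upright brown dowels of 20 mm diameter, 20 g, standing 2 mm loose all round in a recess of the board. Three are 50 mm long and one is only 32 mm, so its centre lies 9 mm lower and its top 18 mm lower; which recess it stands in varies
- dowel_2_center (a point): centre, half-way up, of one of the four upright brown dowels of 20 mm diameter, 20 g, standing 2 mm loose all round in a recess of the board. Three are 50 mm long and one is only 32 mm, so its centre lies 9 mm lower and its top 18 mm lower; which recess it stands in varies
- dowel_3_center (a point): centre, half-way up, of one of the four upright brown dowels of 20 mm diameter, 20 g, standing 2 mm loose all round in a recess of the board. Three are 50 mm long and one is only 32 mm, so its centre lies 9 mm lower and its top 18 mm lower; which recess it stands in varies
- dowel_4_center (a point): centre, half-way up, of one of the four upright brown dowels of 20 mm diameter, 20 g, standing 2 mm loose all round in a recess of the board. Three are 50 mm long and one is only 32 mm, so its centre lies 9 mm lower and its top 18 mm lower; which recess it stands in varies
- dowel_1: the dowel of dowel_1_center; origin at the centre of its foot, z along it
- dowel_2: the dowel of dowel_2_center; origin at the centre of its foot, z along it
- dowel_3: the dowel of dowel_3_center; origin at the centre of its foot, z along it
- dowel_4: the dowel of dowel_4_center; origin at the centre of its foot, z along it
- tape_measure: bystander: olive tape measure 58 x 77 x 62 mm behind the work; origin under its middle
- small_bin: bystander: small blue open parts bin 93 x 71 x 51 mm behind the work; origin under its middle
- glue_bottle: bystander: white glue bottle with red nozzle, 57 mm wide, 170 mm high, behind the work; origin under its middle

How it is judged:
By the outcome, as a careful person would: the job done as asked, in the order asked, and still so for the second after the job is handed in, while the arm keeps its last pose, push and grip.
It also fails if it takes over 48 s, if anything falls off the work surface, if the arm or the gripper's body presses on something with over 40 N, if the wrist force passes 120 N, or if a joint passes its speed limit or range.

## Robot

A 6-joint arm with a two-finger parallel gripper is mounted at the origin on a cart in front of the work surface, level with it; the furniture and walls round the work are solid. World frame = base frame: x ahead of the robot, y to its left, z up, the work surface at z = 0. Lengths are in mm, angles in rad, forces in N, time in s.
With the tool pointing down it reaches from about 300 to 775 mm from the base axis. Payload 14.6 kg.
Tool frame: the origin (TCP) lies at the very end of the fingers, on their centre line; the grasp point (between the pads) lies 19 mm behind it; z points along the fingers, y is the direction in which the jaws open and shut (so a half turn about z gives the same grasp; the last joint's range is limited). The gripper opens to 94 mm and grips with 3 to 60 N. Pads are 16 mm wide; open, the fingers measure 119 mm over their backs; the gripper's body (75 mm by 177 mm) begins 78 mm behind the grasp point.
Start: joints at [1.104, 0.3, 1.521, -0, 1.321, -0.067], TCP at [214.075, 506.617, 205.446] pointing down, gripper open.
Joint ranges: [-3.03, 3.03], [-0.79, 2.21], [0.23, 2.52], [-1.04, 4.18], [0, 3.07], [-2.55, 2.55]. Speed limits (rad/s): [2.22, 2.22, 2.57, 3.14, 3.14, 3.14].

## Interface

Orientations are given as [roll, pitch, yaw] about the fixed x, y, z axes, in that order (R = Rz(yaw) Ry(pitch) Rx(roll)).
In Python, from cell import manip gives the robot as it stands.
- The arm moves only by the shell command python3 -m inch 'ROWS' [FORCE]. ROWS is a JSON object of lists of equal length, an entry for each row: "grip": the opening, from -1 (shut) to 1 (fully open), so that 0 is half open; "travel": the shift along the world's x, y, z in cm, a list of three; "turn": the turn, a rotation vector about the world's x, y, z in degrees, a list of three. A call has 1 to 10 rows; each row is the pose to reach, as a shift and turn from the pose measured when the call began; what a row does not reach only later rows make up. A row lasts 1/8 s, in which the tool goes at most 62.5 mm and 10.7 degrees, less where a joint would pass 70% of its speed; a pose out of reach is approached as far as the arm can. A call with a gripper value outside its range is refused whole. The fingers move at their own pace and stop on an object; FORCE is the grip in N (left out, the last holds). Time passes only in rows, so rows that repeat a pose let the fingers close. It gives the time, the measured TCP pose, the force and the opening at its end, in the units of the state.
- manip.read_state(): the state, without advancing time (a new reading comes with each control period).
- manip.camera(name): name is "scene" or "side" or "wrist"; returns (picture, depth): 420x560x3 uint8, red, green, blue; 420x560 float32, mm along the optical axis (not along the pixel's ray), 0 where there is no reading.
- manip.calibration(name): a dict with "fx", "fy", "cx", "cy" (pixels), "world_from_camera" (4x4, takes a point from camera to world coordinates). Camera axes: x right, y up, looking along -z (the intrinsics and any distortion apply to the point x, -y, -z); pixel columns grow to the right and rows downward; lengths in mm; the calibration is good to about 2 mm. A picture is of the moment at which its call begins: read the wrist's pose just before it. calibration takes no time and is no camera call; for the wrist camera it gives the pose at the moment of the call.
- manip.sign_off(): hands the job in, once; it reports no verdict.
Trained networks look in the newest picture that a camera, given by its name, has taken for a name from the list of things; names that differ only in an ending like _2 or _b are one class to them, and where a whole thing is asked for, a point or a joint stands for the part that bears it (a point fixed in the world has none). Each returns a list of dicts, best first, with "p" (0 to 1); they miss things now and then, are a little off and sometimes report something else, mostly with a low value. They report only what shows in the picture. A call takes as long as a camera call.
- manip.look_for(camera, label): "bbox" ([left, top, right, bottom] in pixels, round what is visible of it).
The state is a dict: "clock": time; "joints": joint angles; "qd": joint speeds; "effort": joint torques, N m; "eef_pos": TCP position; "eef_rot": TCP orientation; "wrist_force": force on the tool from outside, world axes, zero at the start; "moment": the same for the moment, N m; "finger_gap": finger opening in mm.
Only numpy, scipy, OpenCV 4.12 (cv2) and the standard library are available. Lean on these libraries where they do the work, as an engineer would, in place of code of your own. Each camera call takes 0.05 s, during which the arm holds its last target.

## Working session

There is one attempt and no reset: what is moved stays moved. The work goes in short steps, Python scripts to look and compute and a shell command to move; the robot and the scene stay as the last step left them, time stands still between calls to the robot, and variables do not carry over. Pictures are saved under pics/ and viewed, and the job is handed in when it is done.

```bash
mkdir -p pics; ls
python3 - <<'E'
from cell import manip
import cv2,numpy as np
s=manip.read_state();print({k:np.round(v,3).tolist() for k,v in s.items()})
for n in ("scene","side","wrist"):
    p,d=manip.camera(n);cv2.imwrite(f"pics/{n}0.png",p[:,:,::-1]);np.save(f"pics/{n}0.npy",d)
    c=manip.calibration(n);print(n,c["fx"],c["cx"],c["cy"],np.round(c["world_from_camera"],3).tolist(),[k for k in c])
    for l in ("tongs","stand","board","dowel_1"):
        print(l,[(np.round(r["bbox"]).tolist(),round(r["p"],2)) for r in manip.look_for(n,l)][:6])
E
```

```text
pics
{'clock': 0.0, 'joints': [1.104, 0.3, 1.522, -0.0, 1.321, -0.067], 'qd': [-0.0, -0.001, 0.002, -0.002, 0.0, 0.0], 'effort': [0.002, -53.18, -35.275, 0.071, 0.024, -0.0], 'eef_pos': [213.943, 506.398, 204.879], 'eef_rot': [-3.14, -0.0, 2.742], 'wrist_force': [1.049, -0.368, 0.141], 'moment': [-0.017, -0.003, -0.028], 'finger_gap': 93.966}
scene 522.4202838851938 281.3792816433337 212.48596842353345 [[0.738, 0.348, -0.578, -185.97], [-0.675, 0.373, -0.637, -894.562], [-0.006, 0.86, 0.51, 825.565], [0.0, 0.0, 0.0, 1.0]] ['fx', 'fy', 'cx', 'cy', 'world_from_camera']
tongs [([200.0, 192.0, 228.0, 247.0], 0.66)]
stand [([197.0, 199.0, 241.0, 259.0], 0.95)]
board [([278.0, 267.0, 350.0, 327.0], 0.96), ([197.0, 193.0, 243.0, 255.0], 0.43)]
dowel_1 [([328.0, 289.0, 340.0, 310.0], 0.72), ([292.0, 262.0, 299.0, 279.0], 0.48), ([314.0, 281.0, 326.0, 298.0], 0.43), ([196.0, 198.0, 239.0, 256.0], 0.27)]
side 386.83993319404794 286.2706145982669 208.94643276229107 [[0.982, 0.095, -0.163, 437.765], [-0.188, 0.43, -0.883, -765.183], [-0.014, 0.898, 0.44, 507.649], [0.0, 0.0, 0.0, 1.0]] ['fx', 'fy', 'cx', 'cy', 'world_from_camera']
tongs [([228.0, 176.0, 259.0, 234.0], 0.74), ([244.0, 181.0, 255.0, 224.0], 0.3)]
stand [([223.0, 178.0, 269.0, 246.0], 0.94), ([280.0, 301.0, 292.0, 320.0], 0.56)]
board [([268.0, 277.0, 308.0, 364.0], 0.63), ([230.0, 178.0, 256.0, 233.0], 0.49)]
dowel_1 [([283.0, 298.0, 291.0, 319.0], 0.71), ([283.0, 287.0, 291.0, 300.0], 0.68), ([280.0, 317.0, 295.0, 346.0], 0.63), ([281.0, 268.0, 294.0, 289.0], 0.51)]
wrist 331.8731710933012 285.5276788452762 208.92694779312382 [[0.389, -0.896, -0.212, 152.066], [0.921, 0.379, 0.089, 532.483], [0.0, -0.23, 0.973, 385.208], [0.0, 0.0, 0.0, 1.0]] ['fx', 'fy', 'cx', 'cy', 'world_from_camera']
tongs []
stand []
board []
dowel_1 []
```

Run:
```python
import cv2
a=cv2.imread("pics/scene0.png")[180:345,180:380];b=cv2.imread("pics/side0.png")[165:375,200:330]
cv2.imwrite("pics/sc_c.png",cv2.resize(a,None,fx=3.6,fy=3.6,interpolation=2));cv2.imwrite("pics/si_c.png",cv2.resize(b,None,fx=2.8,fy=2.8,interpolation=2))
```

```text
(no output)
```

View pics/scene0.png

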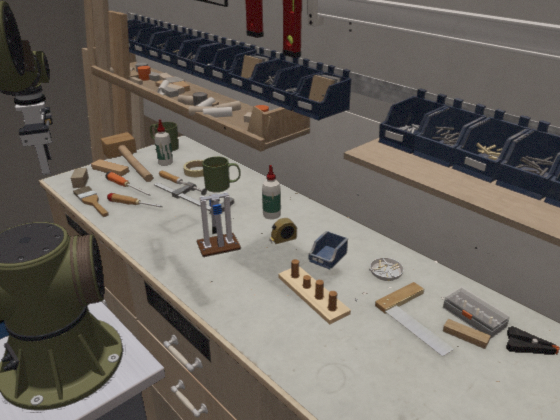

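View pics/sc_c.png

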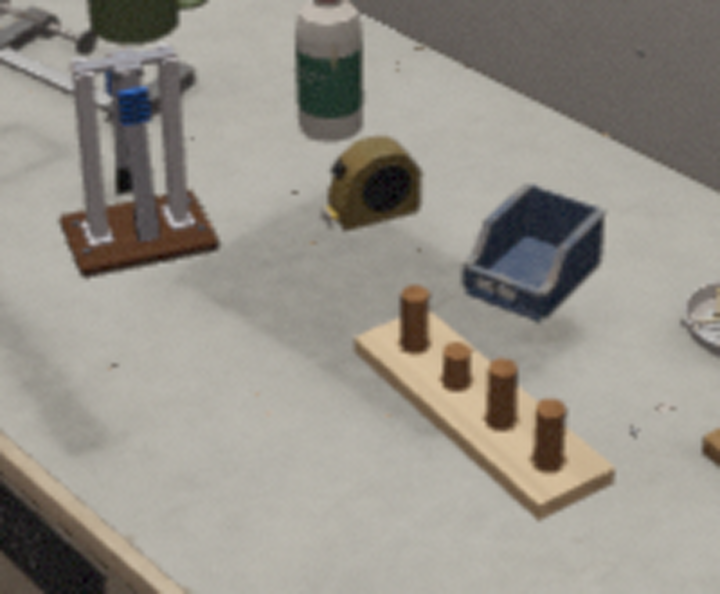

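View pics/si_c.png

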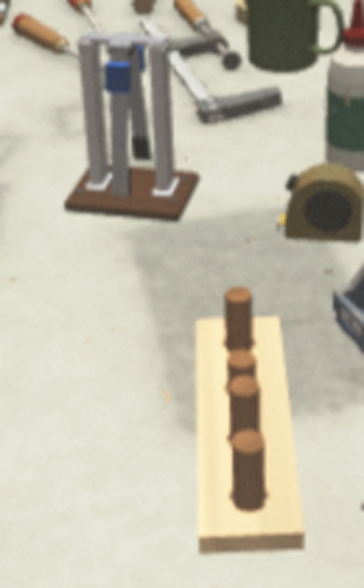

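The short dowel is the second from the far (high-y) end: scene px (307,281), side px about (286,293). Next come rough poses for the stand and board.

```bash
cat > h.py <<'E'
import numpy as np,cv2
def rays(c,uv):
    uv=np.atleast_2d(uv).astype(float);M=np.array(c["world_from_camera"])
    d=np.c_[(uv[:,0]-c["cx"])/c["fx"],-(uv[:,1]-c["cy"])/c["fy"],-np.ones(len(uv))]
    return M[:3,3],d@M[:3,:3].T
def onz(c,uv,z):
    o,d=rays(c,uv);return o+d*((z-o[2])/d[:,2])[:,None]
def dep(c,uv,dp):
    o,d=rays(c,uv);return o+d*np.asarray(dp)[:,None]
def proj(c,P):
    P=np.atleast_2d(P);M=np.array(c["world_from_camera"]);q=(P-M[:3,3])@M[:3,:3]
    return np.c_[c["cx"]+c["fx"]*q[:,0]/-q[:,2],c["cy"]+c["fy"]*q[:,1]/q[:,2]]
def cloud(c,D,box):
    l,t,r,b=box;v,u=np.mgrid[t:b,l:r];uv=np.c_[u.ravel(),v.ravel()];z=D[t:b,l:r].ravel();k=z>0
    return uv[k],dep(c,uv[k],z[k])
E
python3 - <<'E'
from cell import manip
from h import *
for n,bs,bb in (("scene",(195,188,245,260),(275,260,352,330)),("side",(220,172,272,250),(262,262,312,368))):
    c=manip.calibration(n);D=np.load(f"pics/{n}0.npy")
    for nm,bx,zs in(("stand",bs,((8,16),(150,170))),("board",bb,((10,18),(35,45),(52,62)))):
        uv,P=cloud(c,D,bx)
        for a,b in zs:
            Q=P[(P[:,2]>a)&(P[:,2]<b)]
            if len(Q)>5: print(n,nm,a,b,len(Q),np.round(Q.mean(0)),cv2.minAreaRect(Q[:,:2].astype(np.float32)))
E
```

```text
scene stand 8 16 576 [519. 162.  12.] ((577.308349609375, 241.5089111328125), (392.0362548828125, 119.09584045410156), 57.05436706542969)
scene stand 150 170 193 [494. 117. 158.] ((495.57452392578125, 117.09364318847656), (40.31466293334961, 75.79230499267578), 65.61016082763672)
scene board 10 18 1150 [ 537. -215.   14.] ((586.7835083007812, -215.10330200195312), (213.64012145996094, 164.56069946289062), 81.67200469970703)
scene board 35 45 125 [ 535. -210.   40.] ((537.9356689453125, -208.1964111328125), (169.04644775390625, 24.27211570739746), 80.24816131591797)
scene board 52 62 135 [ 534. -225.   57.] ((538.5496826171875, -209.21762084960938), (169.74749755859375, 21.852373123168945), 81.6556625366211)
side stand 8 16 616 [515. 177.  13.] ((501.3323974609375, 314.1722106933594), (485.10699462890625, 174.21958923339844), 81.18663024902344)
side stand 150 170 218 [496. 115. 159.] ((496.4132995605469, 118.69798278808594), (34.953731536865234, 76.3127670288086), 70.7276840209961)
side board 10 18 1936 [ 535. -229.   15.] ((538.6832885742188, -207.247802734375), (212.62176513671875, 61.92864227294922), 81.74683380126953)
side board 35 45 219 [ 537. -214.   40.] ((537.846435546875, -212.20985412597656), (160.71714782714844, 19.415904998779297), 81.82295989990234)
side board 52 62 269 [ 535. -229.   58.] ((538.2625732421875, -207.71987915039062), (169.8907928466797, 18.4498233795166), 81.88813018798828)
```

```bash
python3 -m inch '{"grip":[1,1,1,1,1,1,1,1,1,1],"travel":[[1,-1,4],[4,-6,8],[8,-11,11],[12,-17,11],[16,-22,11],[20,-28,11],[24,-33,11],[27,-38,11],[28,-39,11],[28,-39,11]],"turn":[[0,0,0],[0,0,0],[0,0,0],[0,0,0],[0,0,0],[0,0,0],[0,0,0],[0,0,0],[0,0,0],[0,0,0]]}' 3
python3 - <<'E'
from cell import manip
import cv2,numpy as np,pickle
s=manip.read_state();print(s["eef_pos"],s["eef_rot"],s["clock"],s["joints"])
c=manip.calibration("wrist");p,d=manip.camera("wrist");cv2.imwrite("pics/w1.png",p[:,:,::-1]);pickle.dump((c,d,p),open("w1.pkl","wb"))
E
```

```text
clock: 2.0
eef_pos: [495.1, 114.4, 315.0]
eef_rot: [-3.141, -0.001, 2.738]
wrist_force: [-0.1, 0.8, 0.1]
finger_gap: 93.9
[495.13613915 114.38825377 314.95120978] [-3.14100289e+00 -6.00522257e-04  2.73810796e+00] 2.0 [ 1.55053219e-01  1.44645184e-01  1.45857136e+00 -1.81986196e-04
  1.53919792e+00 -1.01225277e+00]
```

View pics/w1.png

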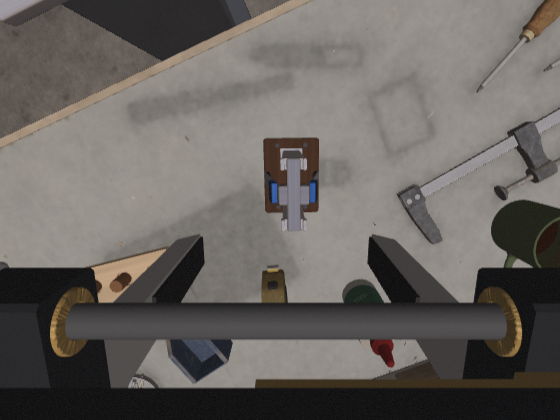

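The wrist view shows the stand base at px (264..319,138..212) and the ears/cap running from (292,152) to (293,230), with blue pads at (275,193) and (313,191).

```bash
python3 - <<'E'
import pickle
from h import *
c,D,p=pickle.load(open("w1.pkl","rb"))
uv,P=cloud(c,D,(250,130,335,240))
for a,b in((5,20),(100,150),(151,158),(158,168)):
    k=(P[:,2]>a)&(P[:,2]<b);Q=P[k]
    if len(Q)>5:print(a,b,len(Q),Q.mean(0).round(1),np.median(Q[:,2]),cv2.minAreaRect(Q[:,:2].astype(np.float32)))
col=p[uv[:,1],uv[:,0]].astype(int)
k=(col[:,2]>col[:,0]+50);Q=P[k];print("blue",len(Q),Q.mean(0))
print(cv2.minAreaRect(uv[k].astype(np.float32)))
k=(col[:,0]>col[:,2]+15)&(P[:,2]<25);r=cv2.minAreaRect(uv[k].astype(np.float32));print(r);
print("base",onz(c,cv2.boxPoints(r),12).round(1))
B=onz(c,cv2.boxPoints(r),12);print(B.mean(0),np.degrees(np.arctan2(*(B[1]-B[0])[[1,0]])),np.linalg.norm(B[1]-B[0]),np.linalg.norm(B[1]-B[2]))
E
python3 - <<'E'
import cv2
a=cv2.imread("pics/w1.png")[130:240,245:340];cv2.imwrite("pics/w1c.png",cv2.resize(a,None,fx=5,fy=5,interpolation=2))
E
```

```text
5 20 2082 [481.2 126.9  12.3] 12.266782668739665 ((494.93701171875, 122.89376068115234), (80.1794204711914, 109.03459167480469), 67.59458923339844)
100 150 510 [493.1 122.5 138. ] 143.94304034474027 ((490.4267578125, 125.16859436035156), (54.105560302734375, 64.96624755859375), 66.45193481445312)
151 158 165 [489.4 124.3 155.1] 155.12948985457308 ((495.17108154296875, 123.13768005371094), (32.33235168457031, 75.2626953125), 66.60466003417969)
158 168 1502 [494.7 122.9 160.8] 160.8974532498315 ((495.6154479980469, 122.18140411376953), (30.98963737487793, 75.64144897460938), 67.21633911132812)
blue 233 [496.01039306 123.23673619 143.18483705]
((293.0, 192.0), (20.0, 44.0), 90.0)
((291.0, 175.0), (74.0, 54.0), 90.0)
base [[430.7 108.1  12. ]
 [460.9 178.8  12. ]
 [561.6 138.5  12. ]
 [529.8  64.1  12. ]]
[495.7545939  122.38452214  12.        ] 66.89077652343528 76.83352486214996 108.4465655052111
```

View pics/w1c.png

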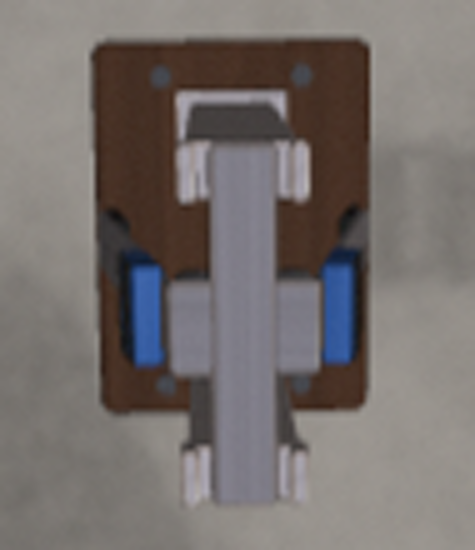

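```bash
python3 -m inch '{"grip":[1,1,1,1,1,1,1,1,1,1],"travel":[[0,0.8,-1],[0,0.8,-4],[0,0.8,-7],[0,0.8,-10],[0,0.8,-13],[0,0.8,-15.5],[0,0.8,-17.5],[0,0.8,-19.5],[0,0.8,-20.5],[0,0.8,-20.5]],"turn":[[0,0,0.4],[0,0,0.4],[0,0,0.4],[0,0,0.4],[0,0,0.4],[0,0,0.4],[0,0,0.4],[0,0,0.4],[0,0,0.4],[0,0,0.4]]}' 3
python3 - <<'E'
from cell import manip
import cv2,numpy as np,pickle
c=manip.calibration("wrist");p,d=manip.camera("wrist");cv2.imwrite("pics/w2.png",p[:,:,::-1]);pickle.dump((c,d,p),open("w2.pkl","wb"))
E
```

```text
clock: 3.3
eef_pos: [493.9, 124.4, 109.8]
eef_rot: [-3.141, -0.001, 2.748]
wrist_force: [0.4, 0.6, 0.2]
finger_gap: 94.3
```

View pics/w2.png

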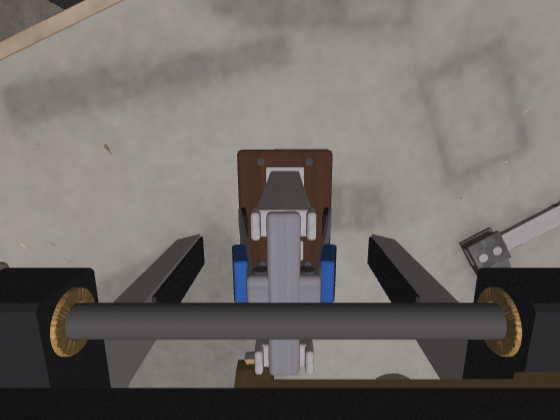

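Fingers straddle the pads evenly, with the inner finger faces at px 203 and 369 and the tongs axis at 284. Closing gently.

```bash
python3 -m inch '{"grip":[1,0.4,0.1,0.1,0.1,0.1,0.1,0.1],"travel":[[0.1,-0.1,0],[0.1,-0.1,0],[0.1,-0.1,0],[0.1,-0.1,0],[0.1,-0.1,0],[0.1,-0.1,0],[0.1,-0.1,0],[0.1,-0.1,0]],"turn":[[0,0,0],[0,0,0],[0,0,0],[0,0,0],[0,0,0],[0,0,0],[0,0,0],[0,0,0]]}' 5
```

```text
clock: 4.35
eef_pos: [495.3, 123.3, 110.4]
eef_rot: [-3.141, -0.0, 2.747]
wrist_force: [0.7, -0.8, -0.3]
finger_gap: 55.5
```

```bash
python3 -m inch '{"grip":[0.1,0.1,0.1,0.1,0.1,0.1,0.1,0.1,0.1,0.1],"travel":[[0,0,0.3],[0,0,0.8],[0,0,1.5],[0,0,2.5],[0,0,4],[0,0,5.5],[0,0,7],[0,0,8],[0,0,8.5],[0,0,8.5]],"turn":[[0,0,0],[0,0,0],[0,0,0],[0,0,0],[0,0,0],[0,0,0],[0,0,0],[0,0,0],[0,0,0],[0,0,0]]}' 5
python3 - <<'E'
from cell import manip
import cv2,numpy as np,pickle
c=manip.calibration("wrist");p,d=manip.camera("wrist");cv2.imwrite("pics/w3.png",p[:,:,::-1])
p2,d=manip.camera("side");cv2.imwrite("pics/s3.png",cv2.resize(p2[60:300,140:380,::-1],None,fx=2.5,fy=2.5))
E
```

```text
clock: 5.6
eef_pos: [495.3, 123.3, 195.5]
eef_rot: [-3.141, -0.0, 2.747]
wrist_force: [-0.1, 0.4, -0.5]
finger_gap: 55.1
```

View pics/w3.png

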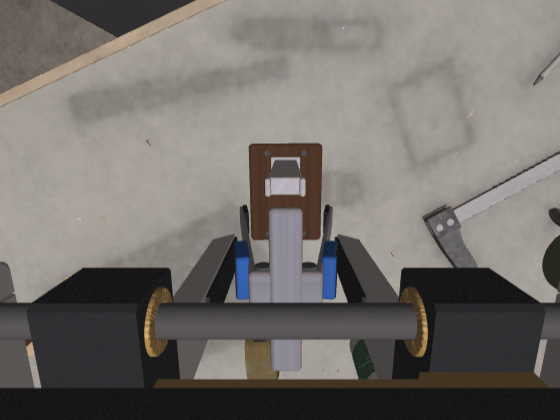

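View pics/s3.png

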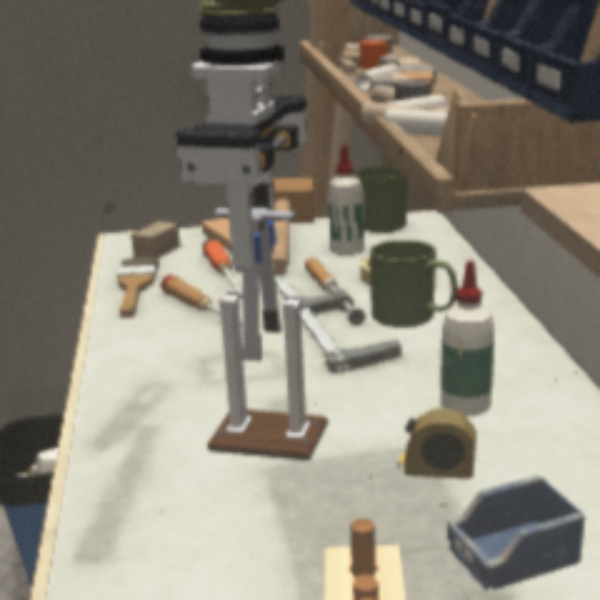

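Tongs are hanging level in the grip. I'll lift them clear, then turn and traverse to view the board.

```bash
python3 -m inch '{"grip":[0.1,0.1,0.1,0.1,0.1,0.1,0.1,0.1,0.1,0.1],"travel":[[0,0,1],[0,0,3],[0,0,5],[0,0,7],[0,0,8.5],[0,-0.5,9.2],[0,-2,9.5],[0.5,-4.5,9.5],[1,-7.5,9.5],[1.5,-11,9.5]],"turn":[[0,0,0],[0,0,0],[0,0,0],[0,0,0],[0,0,0],[0,0,-2],[0,0,-6],[0,0,-12],[0,0,-19],[0,0,-26]]}' 5
python3 -m inch '{"grip":[0.1,0.1,0.1,0.1,0.1,0.1,0.1,0.1,0.1,0.1],"travel":[[0.5,-3.5,0],[1,-7,0],[1.5,-11,0],[2,-15,0],[2.5,-19,0],[3,-22.5,0],[3,-25.5,0],[3,-27.5,0],[3,-28,0],[3,-28,0]],"turn":[[0,0,-7],[0,0,-14],[0,0,-21],[0,0,-28],[0,0,-35],[0,0,-41],[0,0,-46],[0,0,-49],[0,0,-50],[0,0,-50]]}' 5
python3 - <<'E'
from cell import manip
import cv2,numpy as np,pickle
print(manip.read_state()["joints"])
c=manip.calibration("wrist");p,d=manip.camera("wrist");cv2.imwrite("pics/w4.png",p[:,:,::-1]);pickle.dump((c,d,p),open("w4.pkl","wb"))
E
```

```text
clock: 6.95
eef_pos: [510.0, 12.2, 289.6]
eef_rot: [-3.14, -0.002, 2.288]
wrist_force: [0.5, -0.1, -0.6]
finger_gap: 55.2
clock: 8.2
eef_pos: [540.0, -267.4, 289.5]
eef_rot: [-3.14, -0.002, 1.417]
wrist_force: [1.2, 0.7, -1.5]
finger_gap: 55.3
[-5.21056203e-01  3.76704720e-01  1.22675842e+00  1.29756527e-03
  1.54004251e+00 -3.66804901e-01]
```

View pics/w4.png

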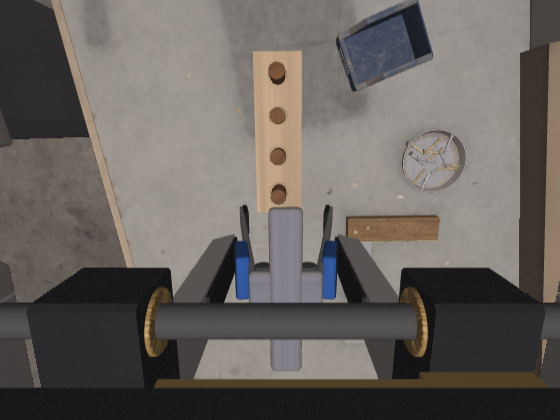

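The board spans px (254..302, 51..212). Dowel tops are at (277,70), (278,115), (278,155) and (279,195), the short one being (278,115).

Run:
```python
import pickle
from h import *
c,D,p=pickle.load(open("w4.pkl","rb"))
uv,P=cloud(c,D,(240,40,315,205))
col=p[uv[:,1],uv[:,0]].astype(int)
Q=P[(P[:,2]>9)&(P[:,2]<20)];print("board",cv2.minAreaRect(Q[:,:2].astype(np.float32)))
for v in (70,115,155,195):
    k=(abs(uv[:,1]-v)<16)&(abs(uv[:,0]-278)<16)&(P[:,2]>30);Q=P[k]
    zt=np.percentile(Q[:,2],75);T=Q[abs(Q[:,2]-zt)<3]
    (x,y),r=cv2.minEnclosingCircle(T[:,:2].astype(np.float32))
    print(v,zt.round(1),len(T),T.mean(0).round(1),np.round([x,y,r],1))
# blob, tongs axis in image
m=(P[:,2]>9)&(P[:,2]<20)&(col[:,0]>col[:,2]+40)
print(cv2.minAreaRect(P[m][:,:2].astype(np.float32)))
print("grip proj at (tcp)",proj(c,[[540,-267.4,289.5+19+32],[540,-267.4,289.5]]))
```

```text
board ((538.6380004882812, -200.89218139648438), (199.4196319580078, 62.088356018066406), 81.6597671508789)
70 58.8 242 [ 548.9 -131.9   58.3] [ 549.  -131.8    9.8]
115 41.0 196 [ 541.7 -181.2   40.4] [ 541.6 -181.3    9.8]
155 58.8 201 [ 534.5 -230.5   58.2] [ 534.4 -230.5    9.9]
195 58.7 185 [ 527.2 -279.6   58.3] [ 527.1 -279.8    9.9]
((538.68603515625, -200.9034881591797), (199.36944580078125, 61.74462890625), 81.5898208618164)
grip proj at (tcp) [[287.04242716 291.20752366]
 [286.82022365 249.38321831]]
```

Run:
```python
import pickle
from h import *
c,D,p=pickle.load(open("w4.pkl","rb"))
uv,P=cloud(c,D,(262,200,312,385))
M=P[(abs(P[:,2]-342)<12)]
T=np.array([540,-267.4]);yaw=1.417
ex=np.array([np.cos(yaw),np.sin(yaw)]);ey=np.array([np.sin(yaw),-np.cos(yaw)])
L=np.c_[(M[:,:2]-T)@ex,(M[:,:2]-T)@ey,M[:,2]-289.5]
print(len(L),L.min(0),L.max(0),L.mean(0))
A=np.c_[L[:,:2],np.ones(len(L))];print(np.linalg.lstsq(A,L[:,2],rcond=None)[0])
print(cv2.minAreaRect(L[:,:2].astype(np.float32)))
uv,P=cloud(c,D,(235,200,340,240))
k=(P[:,2]>170)&(P[:,2]<300);L=np.c_[(P[:,:2]-T)@ex,(P[:,:2]-T)@ey,P[:,2]-289.5][k]
for s in(-1,1):
    q=L[L[:,1]*s>15];print(s,len(q),q.min(0).round(1),q.max(0).round(1))
```

```text
4815 [-40.07747763 -11.16070332  40.5910384 ] [36.37264855 10.75422689 53.15741196] [ 5.12996966 -0.48220899 50.56194325]
[-2.77056666e-04 -1.79342042e-02  5.05547165e+01]
((-1.8904991149902344, -0.48049449920654297), (76.34761047363281, 21.91343879699707), 1.4513094425201416)
-1 292 [ -9.1 -37.9 -87.8] [  8.5 -21.7   5.4]
1 324 [ -9.   20.2 -86.4] [10.1 37.5  8.1]
```

```bash
python3 -m inch '{"grip":[0.1,0.1,0.1,0.1,0.1,0.1,0.1,0.1,0.1,0.1],"travel":[[0,1,0],[0.1,3,0],[0.2,5.5,0],[0.2,7.5,-1],[0.2,8.6,-3],[0.2,8.6,-6],[0.2,8.6,-9],[0.2,8.6,-12],[0.2,8.6,-14],[0.2,8.6,-14.5]],"turn":[[0,0,0.4],[0,0,0.4],[0,0,0.4],[0,0,0.4],[0,0,0.4],[0,0,0.4],[0,0,0.4],[0,0,0.4],[0,0,0.4],[0,0,0.4]]}' 5
python3 - <<'E'
from cell import manip
import cv2,numpy as np,pickle
print(manip.read_state()["eef_pos"],manip.read_state()["eef_rot"])
c=manip.calibration("wrist");p,d=manip.camera("wrist");cv2.imwrite("pics/w5.png",p[:,:,::-1]);pickle.dump((c,d,p),open("w5.pkl","wb"))
p2,d=manip.camera("side");cv2.imwrite("pics/s5.png",cv2.resize(p2[200:380,190:370,::-1],None,fx=3.3,fy=3.3))
E
```

```text
clock: 9.5
eef_pos: [541.8, -179.6, 143.9]
eef_rot: [-3.139, -0.002, 1.425]
wrist_force: [0.7, 0.3, -0.5]
finger_gap: 55.2
[ 541.75026335 -179.60770531  143.91035258] [-3.13902306e+00 -2.24699093e-03  1.42531192e+00]
```

View pics/w5.png

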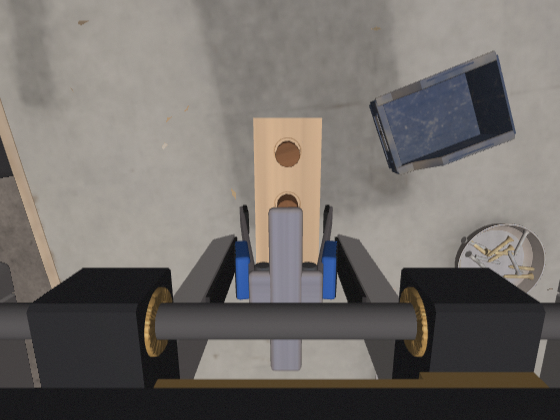

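View pics/s5.png

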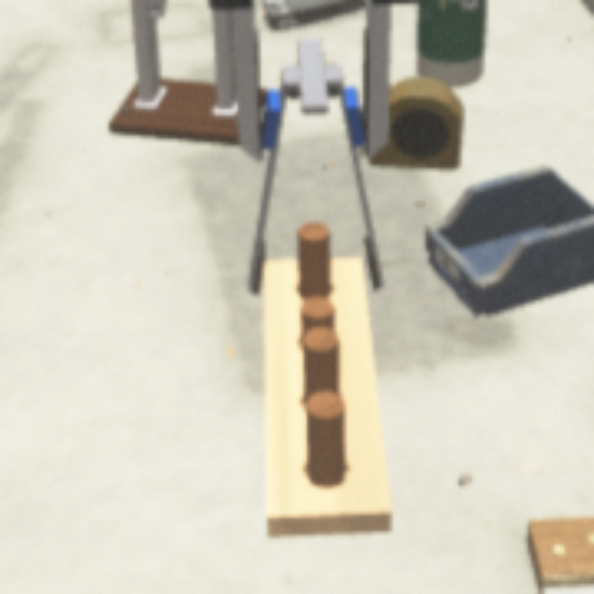

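Wrist view: the board and dowel row are in line with the tongs (row at px 287, tongs at 286). Side view: the open jaws straddle the short dowel's place. Descending to tip z ≈ 30 mm.

```bash
python3 -m inch '{"grip":[0.1,0.1,0.1,0.1,0.1,0.1,0.1],"travel":[[0,-0.1,-0.4],[0,-0.1,-1.2],[0,-0.1,-2.1],[0,-0.1,-2.9],[0,-0.1,-3.4],[0,-0.1,-3.6],[0,-0.1,-3.6]],"turn":[[0,0,0],[0,0,0],[0,0,0],[0,0,0],[0,0,0],[0,0,0],[0,0,0]]}' 5
python3 - <<'E'
from cell import manip
import cv2,numpy as np,pickle
p2,d=manip.camera("side");cv2.imwrite("pics/s6.png",cv2.resize(p2[200:380,190:370,::-1],None,fx=3.3,fy=3.3))
E
```

```text
clock: 10.48
eef_pos: [542.2, -181.3, 109.0]
eef_rot: [-3.141, -0.002, 1.425]
wrist_force: [-0.9, 0.1, -1.1]
finger_gap: 55.6
```

View pics/s6.png

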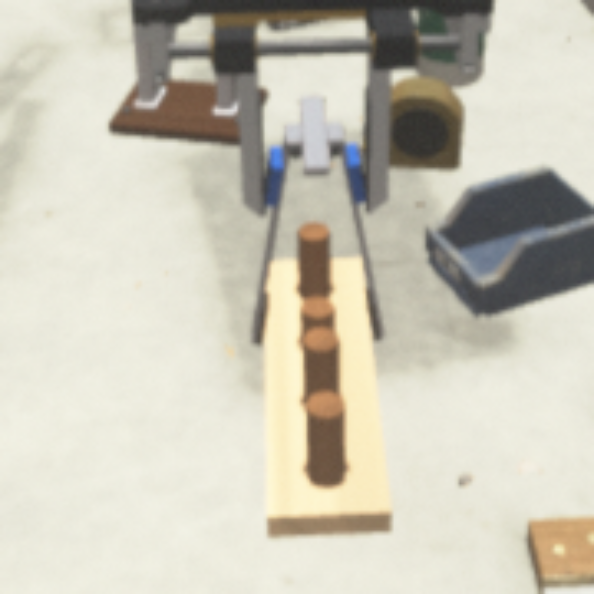

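```bash
python3 -m inch '{"grip":[0,-0.1,-0.3,-0.6,-1,-1,-1,-1],"travel":[[0,0,0],[0,0,0],[0,0,0],[0,0,0],[0,0,0],[0,0,0],[0,0,0],[0,0,0]],"turn":[[0,0,0],[0,0,0],[0,0,0],[0,0,0],[0,0,0],[0,0,0],[0,0,0],[0,0,0]]}' 32
python3 - <<'E'
from cell import manip
import cv2
p2,d=manip.camera("side");cv2.imwrite("pics/s7.png",cv2.resize(p2[200:380,190:370,::-1],None,fx=3.3,fy=3.3))
E
```

```text
clock: 11.52
eef_pos: [542.4, -181.3, 109.3]
eef_rot: [-3.141, -0.002, 1.425]
wrist_force: [0.1, 0.7, 3.8]
finger_gap: 43.4
```

View pics/s7.png

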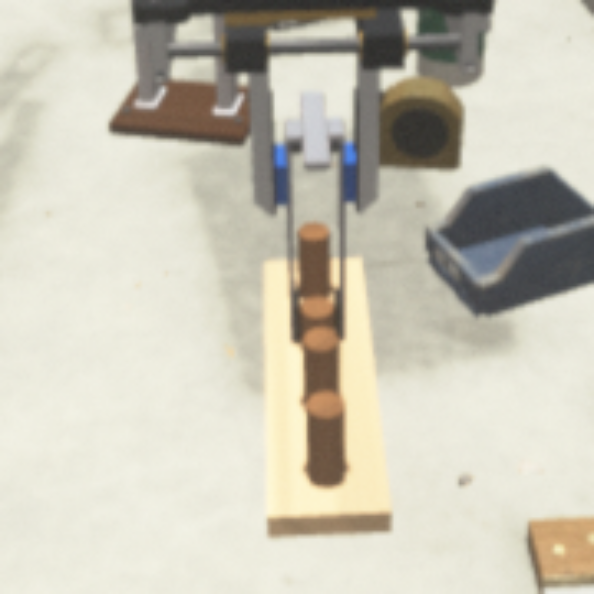

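The gap is 43.4 mm and the jaws are on the dowel. Lifting straight up.

```bash
python3 -m inch '{"grip":[-1,-1,-1,-1,-1,-1,-1,-1,-1,-1],"travel":[[0,0,0.2],[0,0,0.5],[0,0,1],[0,0,1.6],[0,0,2.4],[0,0,3.4],[0,0,4.5],[0,0,5.5],[0,0,6],[0,0,6]],"turn":[[0,0,0],[0,0,0],[0,0,0],[0,0,0],[0,0,0],[0,0,0],[0,0,0],[0,0,0],[0,0,0],[0,0,0]]}' 32
python3 - <<'E'
from cell import manip
import cv2
p2,d=manip.camera("side");cv2.imwrite("pics/s8.png",cv2.resize(p2[180:380,180:380,::-1],None,fx=3,fy=3))
E
```

```text
clock: 12.82
eef_pos: [542.5, -181.4, 169.6]
eef_rot: [3.142, -0.002, 1.425]
wrist_force: [0.2, -0.5, -0.2]
finger_gap: 43.6
```

View pics/s8.png

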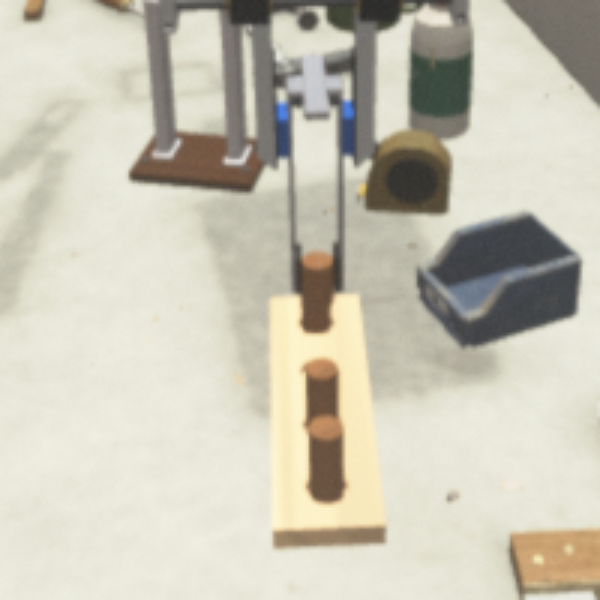

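```bash
python3 -m inch '{"grip":[-1,-1,-1,-1,-1,-1,-1,-1,-1,-1],"travel":[[0,0,0.5],[0,0,1.5],[0,0,3],[0,0,5],[0,0,7],[0,0,9],[0,0,10.5],[0,0,11.5],[0,0,12],[0,0,12]],"turn":[[0,0,0],[0,0,0],[0,0,0],[0,0,0],[0,0,0],[0,0,0],[0,0,0],[0,0,0],[0,0,0],[0,0,0]]}' 32
python3 - <<'E'
from cell import manip
from h import *
s=manip.read_state()
p2,d=manip.camera("side");cv2.imwrite("pics/s9.png",cv2.resize(p2[110:360,160:410,::-1],None,fx=2.4,fy=2.4))
c=manip.calibration("side")
p,_=manip.camera("scene");cv2.imwrite("pics/c9.png",cv2.resize(p[140:340,190:390,::-1],None,fx=3,fy=3))
uv,P=cloud(c,d,(230,110,340,360));col=p2[uv[:,1],uv[:,0]].astype(int)
T=s["eef_pos"]
k=(np.hypot(P[:,0]-T[0],P[:,1]-T[1])<25)&(P[:,2]>100)&(P[:,2]<240)&(col[:,0]>col[:,2]+25)
print(k.sum(),P[k].min(0),P[k].max(0),np.abs(s["qd"]).max())
E
```

```text
clock: 14.12
eef_pos: [542.3, -181.3, 289.1]
eef_rot: [-3.141, -0.002, 1.425]
wrist_force: [-0.1, 0.4, -1.3]
finger_gap: 44.1
225 [ 529.86290188 -194.03523083  188.56670681] [ 551.82469001 -171.95456562  223.87365094] 0.012387077364006759
```

View pics/s9.png

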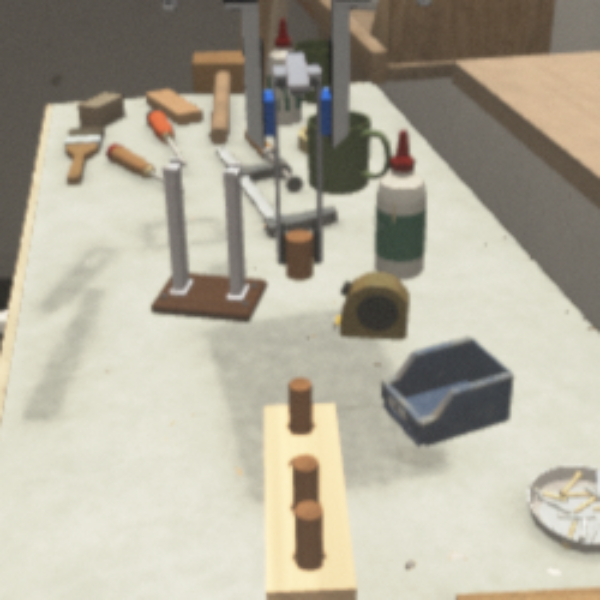

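View pics/c9.png

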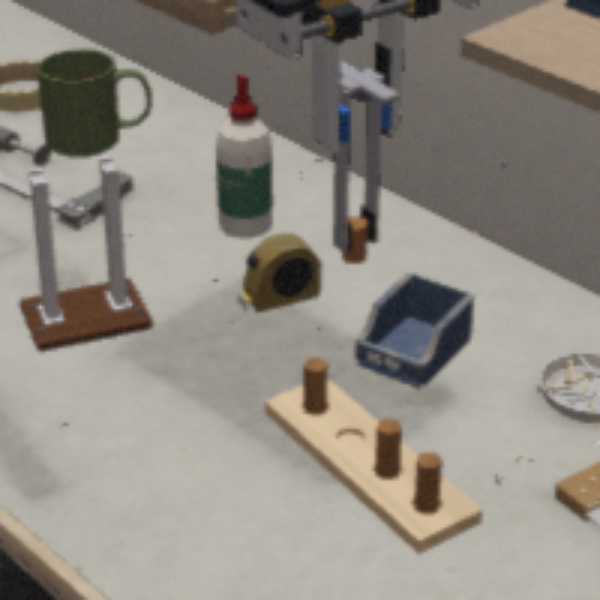

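The short dowel is up in the jaws, its recess is empty, and the other three are standing. I'll hold still for a moment and confirm before handing in.

```bash
python3 -m inch '{"grip":[-1,-1,-1,-1,-1,-1,-1,-1],"travel":[[0,0,0],[0,0,0],[0,0,0],[0,0,0],[0,0,0],[0,0,0],[0,0,0],[0,0,0]],"turn":[[0,0,0],[0,0,0],[0,0,0],[0,0,0],[0,0,0],[0,0,0],[0,0,0],[0,0,0]]}' 32
python3 - <<'E'
from cell import manip
from h import *
p2,d=manip.camera("side");c=manip.calibration("side");s=manip.read_state();T=s["eef_pos"]
uv,P=cloud(c,d,(230,110,340,360));col=p2[uv[:,1],uv[:,0]].astype(int)
k=(np.hypot(P[:,0]-T[0],P[:,1]-T[1])<25)&(P[:,2]>100)&(P[:,2]<240)&(col[:,0]>col[:,2]+25)
print(k.sum(),P[k].min(0),P[k].max(0),np.abs(s["qd"]).max())
if k.sum()>150 and P[k][:,2].min()>170: print(manip.sign_off())
E
```

```text
clock: 15.22
eef_pos: [542.2, -181.3, 288.6]
eef_rot: [-3.14, -0.002, 1.425]
wrist_force: [-0.2, 0.9, -1.4]
finger_gap: 43.7
222 [ 529.64893428 -194.20106896  188.75671811] [ 551.44356499 -173.44989308  224.51984554] 0.0011172628143737457
the job is handed in; nothing more can be done
None
```

The short dowel is held up in the tongs and the job is handed in, at about 15 s of the 48 s allowed. It was the one in the recess second from the far end of the board, away from the robot's right.

- **What I did:** I took the tongs off the stand with a 5 N grip so they stayed open. I turned them so the jaws close across the row and lowered them over the short dowel. I then pinched it at 32 N and lifted it straight up about 18 cm.
- **Dowel height and grip:** The dowel spans about 189 to 224 mm above the bench. It kept that height over a second of holding still, with the finger gap steady at about 44 mm as expected for a 20 mm dowel.
- **Surroundings:** In the pictures after the lift, the other three dowels stand upright in their recesses. The bystanders look undisturbed, and the gripper stayed well above the dowels throughout.
- **Odd reading:** The wrist showed about 4 N of upward force while the jaws were closing, and this was gone once I lifted. No other check failed or disagreed.

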